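# Fit an outer brake pad and shut the caliper

## Task

Fit the new brake pad (green back plate, thick lining) to the outer side of the brake on the tilted stand: lining towards the disc, slide both its ears down into the clip-lined slots of the bracket until it lies flat and fully home against the disc. Then swing the caliper down over the pad until it is fully shut, leaving the worn pad and the spray can on the bench where they are.

Things in the scene. Friction and masses are not known exactly. Their poses are not given: they have to be found in the camera images.
- new_pad_center (a point): New pad, centre, half-way through its 16 mm. Green 6 mm steel plate on top, 10 mm dark lining below (-z), set in 3 mm from the edges. Plate 42 mm wide along x, body 90 mm along y; ears 16 mm wide (x) at both ends make 116 mm overall. z points out of the plate's back. Same after a half turn about z. Lies lining down on the bench; 0.2 to 0.4 kg.
- worn_pad_center (a point): Worn pad, to be left alone, centre: same outline, rusty brown plate, lining only 3 mm (9 mm thick in all). Lies flat on the bench.
- pad_seat (a point): Where the new pad's centre is when fully home, pad axes along this point's axes (or half round about z). z: out of the disc's outer face, which is inclined 30 degrees and looks up and towards the robot, 8 mm below this point along -z. x: up the slope, radially outward; y: along the pad, to the robot's left. The stand's place and yaw vary.
- slot_left (a point): Centre of the bracket's slot for the ear at +y of pad_seat (axes as pad_seat), at the height of its jaw tops: -2.5 mm along x, 51 mm along y, 14 mm along z from pad_seat. 21 mm from jaw to jaw along x, open towards +z and the pad. Dark iron jaws reach 20 mm inwards and 32 mm outwards along x. Flared bright clip lips stand 12 mm above the jaws and catch an ear up to 4 mm off.
- slot_right (a point): The same slot at -y of pad_seat. In each, a sprung clip leaf on the jaw at -x is pushed back 2 mm by the ear and holds it against the jaw at +x with about 2.5 N; entering and sliding take some 4 to 9 N in all, so the pad stays part-way until pressed home. Play at each ear's end is 2 mm along y.
- disc_center (a point): Centre of the brake disc (radius 110 mm) on its outer face; axes as pad_seat, which is 87 mm along x and 8 mm along z. Around it a hub boss of radius 42 mm stands 20 mm above the face, four studs 44 mm.
- caliper_hinge (a point): On the guide pin at the bracket's right arm on which the grey cast caliper swings: 17 mm along x, -68 mm along y, 0 along z of pad_seat. Axes turn with the caliper: y runs from the pin to its free end, x to its outer side, z is the swing axis (as pad_seat's z). Shut, its axes are those of pad_seat; opening turns y towards pad_seat's x.
- caliper_push (a point): Point on the flat outer face of the caliper's bridge near its free end: 100 mm along y, 26 mm along x from caliper_hinge (same axes). The face looks along x; push on it, along -x, to shut the caliper. The bridge reaches 58 mm below and 25 mm above this point along z, 10 mm further along y.
- caliper (a joint): Swing of the caliper, rad: 0 is fully shut over the pad (firm stop), larger is open, at most 1.75; starts near 1.5, swung outward up the slope. A stiff pin: it stays where it is left and takes 1 to 6 N at caliper_push to shut. Shut, its two fingers (14 mm thick) lie 3 mm above a pad that is fully home.
- spray_can: spray can, 58 mm across, 185 mm tall, standing on the bench at the robot's right; origin at the centre of its foot, z up
Not all that is in view belongs to the job. What is meant by the spray_can is not orange, and is the larger of those in its own colour.

How it is judged:
On the way, in this order (a step that is already met when the one before it is completed fails the run):
1. the new pad is fully home in the bracket, flat against the disc, lining down, with the caliper still open (distance between new_pad_center and pad_seat below 0.004 m and z of new_pad_center in the frame of pad_seat below 0.002 m and angle between the z axis of new_pad_center and the z axis of pad_seat, either way round below 0.06 rad and angle between new_pad_center's own z axis and vertical below 0.75 rad and value of joint caliper above 0.9 rad), for 0.2 s.
2. the caliper is swung fully shut over the pad (value of joint caliper below 0.06 rad), for 0.2 s.
At the end, for the whole second after the job is handed in: The new pad is home in both slots: its centre within 4 mm of the seat, no more than 2 mm proud, its plate parallel to the disc within 0.06 rad, lining towards the disc; the caliper is shut to within 0.06 rad and at rest; the worn pad is within 30 mm of where it lay and the spray can stands (distance between new_pad_center and pad_seat below 0.004 m and z of new_pad_center in the frame of pad_seat below 0.002 m and angle between the z axis of new_pad_center and the z axis of pad_seat, either way round below 0.06 rad and angle between new_pad_center's own z axis and vertical below 0.75 rad and value of joint caliper below 0.06 rad and velocity of joint caliper below 0.05 rad/s and distance of worn_pad_center from where it was at the start of the episode below 0.03 m and angle between spray_can's own z axis and vertical below 0.2 rad); the robot touches nothing.
It fails at once if the worn pad is moved more than 30 mm (distance of worn_pad_center from where it was at the start of the episode above 0.03 m).
It fails at once if the spray can is shifted by more than 30 mm or knocked over (distance of spray_can from where it was at the start of the episode above 0.03 m or angle between spray_can's own z axis and vertical above 0.3 rad).
It also fails if it takes over 56 s, if anything falls off the work surface, if the arm or the gripper's body presses on something with over 40 N, if the wrist force passes 120 N, or if a joint passes its speed limit or range.

## Robot

A 7-joint arm with a two-finger parallel gripper is mounted at the origin on the work surface. World frame = base frame: x ahead of the robot, y to its left, z up, the work surface at z = 0. Lengths are in m, angles in rad, forces in N, time in s.
With the tool pointing down it reaches from about 0.425 to 0.825 m from the base axis. Payload 3.6 kg.
Tool frame: the origin (TCP) lies between the finger pads; the fingertips stand 22 mm ahead of it and the grasp point (between the pads) lies 3 mm ahead of it; z points along the fingers, y is the line along which they close (so a half turn about z gives the same grasp; the last joint's range is limited). The gripper opens to 85 mm and grips with 20 to 120 N. Pads are 22 mm wide; open, the fingers measure 114 mm over their backs; the gripper's body (76 mm by 85 mm) begins 54 mm behind the grasp point. The pads swing forward as they close: fully open they stand 13 mm farther back than shut.
Start: joints at [-1.22, 0.615, -0.013, 1.423, 0.008, 1.103, -0.04], TCP at [0.24, 0.604, 0.253] pointing down, gripper open.
Joint ranges: [-3.12, 3.12], [-0.3, 2.06], [-1.34, 1.32], [0.26, 2.42], [-1.36, 4.5], [0.01, 1.98], [-2.84, 2.84]. Speed limits (rad/s): [2.79, 2.79, 3.14, 3.14, 3.14, 3.14, 3.14].

## Interface

Orientations are given as a 3x3 rotation matrix whose columns are the frame's x, y, z axes.
In Python, from rig import robot, viewer, nets gives the robot as it stands.
- The arm moves only by the tool play_rows, never from a script. Its argument "moves" is one flat list of numbers, 6 for each row, row after row: the shift along the tool's x, y, z scaled (see below), then the turn, a rotation vector about the tool's x, y, z scaled (see below). In form: [tx, ty, tz, wx, wy, wz, tx, ty, tz, wx, wy, wz, ...]. A call has 1 to 10 rows; each row is the pose to reach, as a shift and turn from the pose commanded when the call began, along the tool's axes at that moment, turning the shorter way round; what a row does not reach only later rows make up. The controller multiplies each number of a shift by 120 mm and each number of a turn by 360 degrees. A row lasts 1/10 s, in which the tool goes at most 50 mm and 8.59 degrees, less where a joint would pass 70% of its speed; a pose out of reach is approached as far as the arm can. A call with a number of a shift or a turn outside -1 to 1 is refused whole. A call with a gripper value outside its range is refused whole. "fingers" is the opening, from 0 (shut) to 1 (fully open), set as the call begins (left out, the last holds). The fingers move at their own pace and stop on an object; "force" is the grip in N (left out, the last holds). Time passes only in rows, so rows that repeat a pose let the fingers close. It gives the time, the measured TCP pose, the force, the opening and the grip force at its end, in the units of the state.
- robot.sense(): the state, without advancing time (a new reading comes with each control period).
- viewer.capture(name): name is "scene" or "top" or "wrist"; returns a dict with "pixels" (420x560x3 uint8, red, green, blue), "fx", "fy", "cx", "cy" (pixels), "R" (3x3) and "t" (3): a world point X has camera coordinates R X + t. Camera axes: x right, y down, z forward; pixel columns grow to the right and rows downward; lengths in m; the calibration is good to about 2 mm. The wrist camera is an equidistant fisheye: a pixel r from the principal point sees the ray r / f radians off the axis. A picture is of the moment at which its call begins. There is no depth.
- robot.hand_in(): hands the job in; it is judged then, once.
Trained networks look in a picture, given as the dict that the camera call returned (one of the last four; its "shot" number tells which), for a name from the list of things; names that differ only in an ending like _2 or _b are one class to them, and where a whole thing is asked for, a point or a joint stands for the part that bears it (a point fixed in the world has none). Each returns a list of dicts, best first, with "score" (0 to 1); they miss things now and then, are a little off and sometimes report something else, mostly with a low value. They report only what shows in the picture. A call takes as long as a camera call. They do not tell look-alikes from the thing itself.
- nets.cut_out(picture, target): "pixels" (420x560 bool, what is visible of it) and "pixel" ([column, row] in pixels, amid what is visible of it).
The state is a dict: "clock": time; "joint_positions": joint angles; "joint_vel": joint speeds; "joint_efforts": joint torques, N m; "tcp_pos": TCP position; "ee_rot": TCP orientation; "force": force on the tool from outside, world axes, zero at the start; "moment": the same for the moment, N m; "opening": finger opening in m; "grip_force": force on a finger pad.
Only numpy, scipy, OpenCV 4.12 (cv2) and the standard library are available. Lean on these libraries where they do the work, as an engineer would, in place of code of your own. Each camera call takes 0.05 s, during which the arm holds its last target. There are 200 camera calls.

## Working session

There is one attempt and no reset: what is moved stays moved. The work goes in short steps, Python scripts to look and compute and a tool call to move; the robot and the scene stay as the last step left them, time stands still between calls to the robot, and variables do not carry over. Pictures are saved under pics/ and viewed, at most 10 in all, crops included, and the job is handed in when it is done.

Besides the shell and the picture viewer there is one more tool, called after "Emit:" as name(argument=value, ...) on one line, values as JSON. play_rows: Moves the arm, as the interface text tells. Its arguments: {"type":"object","properties":{"moves":{"type":"array"},"fingers":{"type":"number"},"force":{"type":"number"}},"required":["moves"]}

```bash
mkdir -p pics; ls; python3 - <<'E'
from rig import robot, viewer, nets
import cv2, numpy as np
s=robot.sense(); print(s)
ims=[]
for n in ["scene","top"]:
    p=viewer.capture(n)
    print(n,p["fx"],p["fy"],p["cx"],p["cy"],np.round(p["R"],4).tolist(),np.round(p["t"],4).tolist())
    im=cv2.cvtColor(p["pixels"],cv2.COLOR_RGB2BGR); cv2.imwrite(f"pics/{n}0.png",im)
    for t in ["new_pad_center","worn_pad_center","spray_can","caliper","disc_center","slot_left"]:
        try:
            r=nets.cut_out(p,t); print(t,[(round(d["score"],2),np.round(d["pixel"]).tolist(),int(d["pixels"].sum())) for d in r])
        except Exception as e: print(t,e)
E
```

```text
pics
{'clock': 0.0, 'joint_positions': array([-1.21952686,  0.61594036, -0.01261166,  1.42492607,  0.00810254,
        1.10336176, -0.04043053]), 'joint_vel': array([-7.25743071e-05, -4.18192373e-04,  2.77560869e-04,  1.08531253e-03,
       -6.36563443e-04, -7.81589260e-04, -1.01641737e-03]), 'joint_efforts': array([-7.60626444e-04, -4.69198823e+01,  2.58737393e-01, -1.71046007e+01,
        9.95701907e-03,  9.52529779e-03, -3.95467168e-06]), 'tcp_pos': array([0.23948326, 0.60351168, 0.25211534]), 'ee_rot': array([[-9.29502047e-01,  3.68815821e-01, -9.13930496e-04],
       [ 3.68816951e-01,  9.29498902e-01, -2.41836811e-03],
       [-4.24350271e-05, -2.58495116e-03, -9.99996658e-01]]), 'force': array([ 0.64976323, -0.17181172, -0.28171335]), 'moment': array([-0.02475474, -0.02137428, -0.05167347]), 'grip_force': 0.0, 'opening': 0.08571560539433905}
scene 518.2812121540835 518.2812121540835 280.7364047815452 211.38356313940199 [[0.256, 0.9666, -0.0143], [0.8067, -0.2218, -0.5478], [-0.5327, 0.1287, -0.8365]] [-0.0792, -0.2886, 1.7525]
new_pad_center [(0.94, [391.0, 262.0], 507)]
worn_pad_center [(0.73, [382.0, 204.0], 445)]
spray_can [(0.83, [190.0, 194.0], 441), (0.83, [158.0, 224.0], 1049), (0.64, [160.0, 190.0], 802), (0.15, [247.0, 276.0], 1420)]
caliper [(0.88, [244.0, 277.0], 1411)]
disc_center [(0.94, [258.0, 245.0], 4753), (0.72, [381.0, 205.0], 376)]
slot_left [(0.59, [264.0, 253.0], 4779)]
top 405.7887159612183 405.7887159612183 270.0565709253252 215.4759421706741 [[0.0182, -0.9998, 0.0009], [-0.9981, -0.0182, -0.0583], [0.0583, 0.0002, -0.9983]] [-0.0573, 0.4282, 1.0622]
new_pad_center [(0.91, [163.0, 147.0], 638)]
worn_pad_center [(0.97, [142.0, 216.0], 631)]
spray_can [(0.91, [402.0, 242.0], 998), (0.77, [398.0, 282.0], 1029), (0.57, [357.0, 278.0], 385)]
caliper [(0.69, [327.0, 113.0], 1520)]
disc_center [(0.95, [295.0, 169.0], 8371)]
slot_left [(0.91, [295.0, 170.0], 8487)]
```

```bash
python3 - <<'E'
import cv2
a=cv2.imread("pics/scene0.png");b=cv2.imread("pics/top0.png")
c=cv2.resize(a[150:330,120:420],(800,480),interpolation=cv2.INTER_CUBIC);cv2.imwrite("pics/scene0c.png",c)
c=cv2.resize(b[60:310,110:430],(768,600),interpolation=cv2.INTER_CUBIC);cv2.imwrite("pics/top0c.png",c)
E
```

```text
(no output)
```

View pics/scene0c.png

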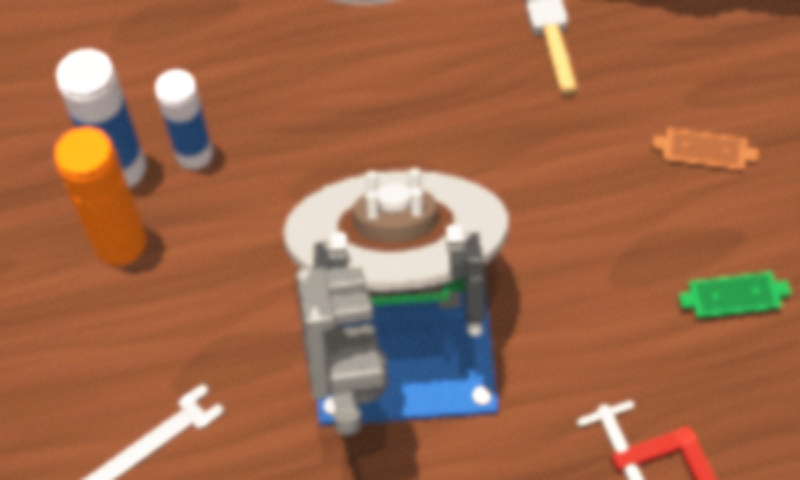

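View pics/top0c.png

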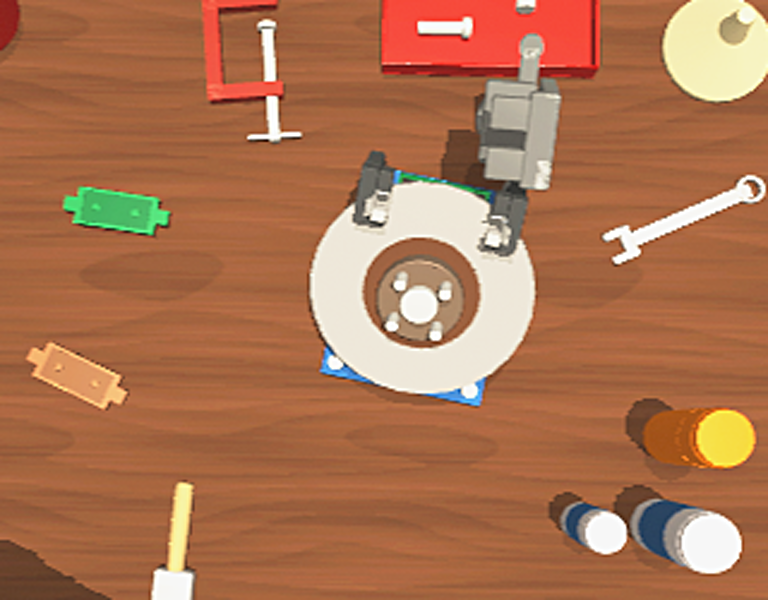

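Candidates. The new pad is the green one at top(163,147) / scene(391,262). It could be confused with the worn pad at top(142,216) and the inner pad, a green strip under the disc at top(295,135). Cans: the large blue/white one at top(398,282) is the spray can; the small blue one is at (357,278) and the orange one at (402,242). The crops already show that the free green pad is the right one.

```bash
cat > h.py <<'E'
import numpy as np, cv2
from scipy.optimize import least_squares
from scipy.spatial.transform import Rotation as Ro
def proj(p,X):
    c=np.asarray(X)@np.array(p["R"]).T+np.array(p["t"])
    if p.get("fish"):
        r=np.hypot(c[:,0],c[:,1]); a=np.arctan2(r,c[:,2])/np.maximum(r,1e-9)
        u=c[:,:2]*a[:,None]
    else: u=c[:,:2]/c[:,2:]
    return u*[p["fx"],p["fy"]]+[p["cx"],p["cy"]]
def ray(p,uv):
    u=(np.atleast_2d(uv)-[p["cx"],p["cy"]])/[p["fx"],p["fy"]]
    if p.get("fish"):
        r=np.linalg.norm(u,axis=1,keepdims=True); d=np.hstack([u*np.sinc(r/np.pi),np.cos(r)])
    else: d=np.hstack([u,np.ones((len(u),1))])
    R=np.array(p["R"]); return -R.T@np.array(p["t"]), d@R
def onplane(p,uv,z):
    o,d=ray(p,uv); return o+d*((z-o[2])/d[:,2])[:,None]
def seatR(yaw):  # columns x,y,z
    return Ro.from_euler('z',yaw).as_matrix()@np.array([[np.cos(np.pi/6),0,-.5],[0,1,0],[.5,0,np.cos(np.pi/6)]])
def tomoves(s,P,R):  # shift (units) and rotvec (units) from commanded pose dict(pos,rot)
    R0=s["rot"]; return np.round(R0.T@(P-s["pos"])/.12,3), np.round(Ro.from_matrix(R0.T@R).as_rotvec()/(2*np.pi),4)
def cap(viewer,n):
    p=viewer.capture(n); p["fish"]=(n=="wrist"); return p
E
python3 - <<'E'
from h import *
from rig import robot, viewer, nets
P={}
for n in ["scene","top"]:
    p=cap(viewer,n);P[n]=p
    for t in ["new_pad_center","worn_pad_center"]:
        m=nets.cut_out(p,t)[0]["pixels"]
        v,u=np.nonzero(m); w=onplane(p,np.c_[u,v],0.016 if t[0]=="n" else .009)[:,:2]
        c=w.mean(0); _,_,V=np.linalg.svd(w-c,full_matrices=False)
        q=(w-c)@V.T
        print(n,t,c,"long axis",V[0],"deg",np.degrees(np.arctan2(V[0,1],V[0,0])),np.ptp(q,axis=0))
# disc
con={}
for n in P:
    im=P[n]["pixels"]; hsv=cv2.cvtColor(im,cv2.COLOR_RGB2HSV)
    m=nets.cut_out(P[n],"disc_center")[0]["pixels"]
    m=(m&(hsv[...,1]<45)&(hsv[...,2]>190)).astype(np.uint8)
    k,l,st,_=cv2.connectedComponentsWithStats(m); b=1+st[1:,4].argmax(); m=(l==b).astype(np.uint8)
    hull=cv2.convexHull(cv2.findContours(m,cv2.RETR_EXTERNAL,cv2.CHAIN_APPROX_NONE)[0][0])[:,0]
    con[n]=hull; print(n,m.sum(),len(hull),hull.min(0),hull.max(0))
a=np.linspace(0,2*np.pi,720)
def res(v):
    R=seatR(v[3]); X=v[:3]+.11*(np.c_[np.cos(a),np.sin(a)]@R[:,:2].T); o=[]
    for n in P:
        q=proj(P[n],X); d=cv2.fitEllipse(q.astype(np.float32))
        for h in con[n]: o.append(cv2.pointPolygonTest(q.astype(np.float32).reshape(-1,1,2),(float(h[0]),float(h[1])),True))
    return o
for y0 in (-.2,0.2):
    r=least_squares(res,[.55,-.05,.15,y0],loss="soft_l1",diff_step=1e-4,x_scale=[.01,.01,.01,.1]); print(r.x,r.cost,len(r.fun))
v=r.x;R=seatR(v[3]); seat=v[:3]+R@[.087,0,.008]; print("seat",seat)
th=1.5;hz=seat+R@[.017,-.068,0]
pts=[]
for s in (1,-1):
    sl=seat+R@[-.0025,.051*s,.014]
    for dx in (-.0205-.010,-.0105,.0105,.0425): pts.append(sl+R@[dx,0,0])
pts+= [hz, v[:3]+R@[0,0,.02], seat]
push=hz+R@(.026*np.array([np.cos(th),-np.sin(th),0])+.1*np.array([np.sin(th),np.cos(th),0])); pts.append(push);print("push",push)
out=[]
for n in P:
    im=cv2.cvtColor(P[n]["pixels"],cv2.COLOR_RGB2BGR); x0,y0=(210,190) if n=="scene" else (220,70)
    c=cv2.resize(im[y0:y0+150,x0:x0+130],None,fx=3,fy=4*.75,interpolation=cv2.INTER_CUBIC)
    f=lambda q:tuple(int(i) for i in ((q-[x0,y0]+.5)*3))
    cir=v[:3]+.11*(np.c_[np.cos(a),np.sin(a)]@R[:,:2].T)
    for q in proj(P[n],cir)[::6]: cv2.circle(c,f(q),0,(0,0,255),-1)
    for q in proj(P[n],pts): cv2.circle(c,f(q),2,(255,0,255),-1)
    out.append(c)
cv2.imwrite("pics/ov1.png",np.hstack(out))
E
```

```text
scene new_pad_center [0.60796729 0.25160529] long axis [-0.12715006 -0.99188349] deg -97.30493576029139 [0.11506815 0.04522912]
scene worn_pad_center [0.42167128 0.28833179] long axis [-0.39261824 -0.91970154] deg -113.11751251290094 [0.11049902 0.04364081]
top new_pad_center [0.60563059 0.25145528] long axis [-0.14232207 -0.9898204 ] deg -98.18223669307808 [0.11641219 0.04683974]
top worn_pad_center [0.42164537 0.29056562] long axis [0.40647318 0.91366271] deg 66.01652293888043 [0.11606631 0.04412788]
scene 1736 27 [227 215] [308 257]
top 4302 39 [240 135] [332 223]
[ 0.5022159  -0.08467027  0.13648594 -0.16277729] 12.472027774226085 66
[ 0.50221547 -0.08466532  0.1364815  -0.16330123] 12.47230227197949 66
seat [ 0.57261052 -0.09626421  0.1869097 ]
push [ 0.65982341 -0.19866648  0.24620404]
```

View pics/ov1.png

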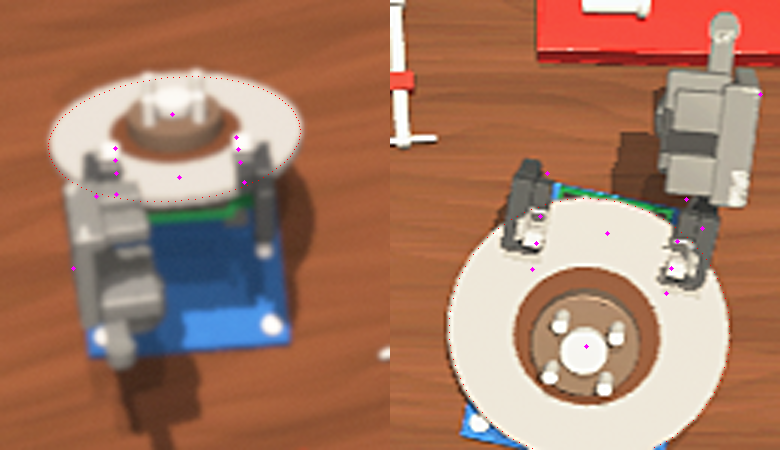

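```bash
cat >> h.py <<'E'
def down(ax):  # tool down with x axis along ax (2d)
    x=np.array([ax[0],ax[1],0])/np.hypot(*ax); z=np.array([0,0,-1.]); return np.c_[x,np.cross(z,x),z]
def st(robot):
    s=robot.sense(); return dict(pos=np.array(s["tcp_pos"]),rot=np.array(s["ee_rot"]),s=s)
E
python3 - <<'E'
from h import *
from rig import robot
print(tomoves(st(robot),np.array([.6068,.2515,.15]),down([.135,.991])))
E
```

```text
(array([-3.927, -1.603,  0.861]), array([-0.    ,  0.    ,  0.2114]))
```

Emit:
play_rows(moves=[-0.98,-0.4,0.2,0,0,0,-0.98,-0.4,0.2,0,0,0,-0.98,-0.4,0.2,0,0,0], fingers=1)

```text
clock: 1.4
tcp_pos: [0.3353, 0.5122, 0.2287]
ee_rot: [[-0.928, 0.373, 0.002], [0.373, 0.928, -0.003], [-0.004, -0.002, -1.0]]
force: [0.4, 0.2, 0.9]
opening: 0.0856
grip_force: 0.0
```

Emit:
play_rows(moves=[-0.98,-0.4,0.2,0,0,0,-0.98,-0.4,0.2,0,0,0,-0.98,-0.4,0.2,0,0,0])

```text
clock: 1.7
tcp_pos: [0.4268, 0.4236, 0.2048]
ee_rot: [[-0.927, 0.374, 0.002], [0.374, 0.927, -0.003], [-0.003, -0.002, -1.0]]
force: [-0.6, 0.9, -0.3]
opening: 0.0852
grip_force: 0.0
```

Emit:
play_rows(moves=[-0.98,-0.4,0.2,0,0,0,-0.98,-0.4,0.2,0,0,0,-0.98,-0.4,0.2,0,0,0])

```text
clock: 2.0
tcp_pos: [0.5181, 0.3352, 0.1807]
ee_rot: [[-0.927, 0.374, 0.002], [0.374, 0.927, -0.003], [-0.003, -0.002, -1.0]]
force: [0.4, 0.2, -0.1]
opening: 0.0856
grip_force: 0.0
```

Emit:
play_rows(moves=[-0.98,-0.4,0.2,0,0,0.211,-0.98,-0.4,0.2,0,0,0.211,-0.98,-0.4,0.2,0,0,0.211,-0.98,-0.4,0.2,0,0,0.211,-0.98,-0.4,0.2,0,0,0.211,-0.98,-0.4,0.2,0,0,0.211,-0.98,-0.4,0.2,0,0,0.211,-0.98,-0.4,0.2,0,0,0.211,-0.98,-0.4,0.2,0,0,0.211,-0.98,-0.4,0.2,0,0,0.211])

```text
clock: 3.0
tcp_pos: [0.606, 0.2526, 0.1572]
ee_rot: [[0.132, 0.991, 0.0], [0.991, -0.132, -0.0], [-0.0, 0.0, -1.0]]
force: [-0.3, 0.1, -0.0]
opening: 0.0857
grip_force: 0.0
```

```bash
python3 - <<'E'
from h import *
from rig import robot,viewer,nets
p=cap(viewer,"wrist"); print(p["fx"],p["cx"],p["cy"])
m=nets.cut_out(p,"new_pad_center"); print([(d["score"],d["pixel"],d["pixels"].sum()) for d in m])
hsv=cv2.cvtColor(p["pixels"],cv2.COLOR_RGB2HSV)
g=((hsv[...,0]>40)&(hsv[...,0]<85)&(hsv[...,1]>110)).astype(np.uint8)
k,l,s_,_=cv2.connectedComponentsWithStats(g);g=l==1+s_[1:,4].argmax()
for mm in (m[0]["pixels"],g):
    v,u=np.nonzero(mm); w=onplane(p,np.c_[u,v],.016)[:,:2].astype(np.float32)
    print(len(w),w.mean(0),cv2.minAreaRect(w))
s=st(robot); print(s["pos"],s["rot"],s["s"]["clock"],s["s"]["force"])
cv2.imwrite("pics/w1.png",cv2.cvtColor(p["pixels"],cv2.COLOR_RGB2BGR))
E
```

```text
325.19226210127806 274.58111765776954 207.78855607539947
[(0.66, [278.6, 197.6], np.int64(5910))]
5910 [0.6052529  0.25497153] ((0.6048277020454407, 0.25269654393196106), (0.11680974811315536, 0.04231000319123268), 82.57464599609375)
5729 [0.60540855 0.25566715] ((0.6049990653991699, 0.2532530426979065), (0.11410699039697647, 0.04165790230035782), 82.232177734375)
[0.60607823 0.25243972 0.15724128] [[ 1.29301133e-01  9.91605370e-01 -8.86289182e-05]
 [ 9.91605371e-01 -1.29301139e-01 -6.13327257e-05]
 [-7.22776802e-05 -7.99545203e-05 -9.99999994e-01]] 3.1 [-0.45130779  0.09971169  0.1125292 ]
```

View pics/w1.png

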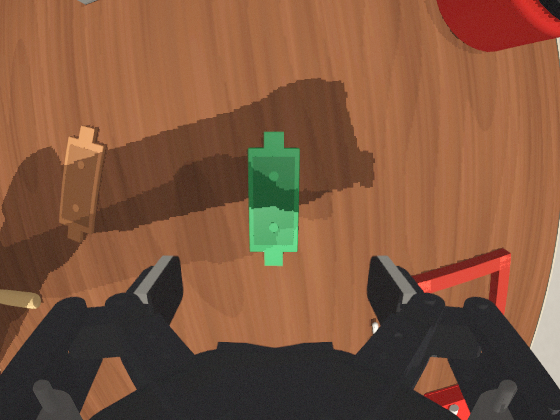

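```bash
python3 - <<'E'
from h import *
from rig import robot,viewer
p=cap(viewer,"wrist"); s=st(robot)
for z in (.005,.009,.015,.022):
    print(z,[np.round(proj(p,[s["pos"]+s["rot"]@[x,y,z]])[0]).tolist() for y in (-.0425,.0425) for x in (-.011,.011)])
E
```

```text
0.005 [[181.0, 299.0], [176.0, 255.0], [367.0, 299.0], [373.0, 256.0]]
0.009 [[184.0, 295.0], [178.0, 252.0], [365.0, 295.0], [370.0, 252.0]]
0.015 [[187.0, 288.0], [182.0, 247.0], [362.0, 289.0], [367.0, 247.0]]
0.022 [[190.0, 282.0], [186.0, 241.0], [359.0, 282.0], [363.0, 242.0]]
```

Emit:
play_rows(moves=[0,-0.005,0.8,0,0,0,0,-0.005,0.8,0,0,0,0,-0.005,0.8,0,0,0])

```text
clock: 3.45
tcp_pos: [0.6001, 0.2509, 0.0545]
ee_rot: [[0.131, 0.991, -0.015], [0.991, -0.131, -0.005], [-0.007, -0.014, -1.0]]
force: [-1.1, -0.9, -1.8]
opening: 0.0855
grip_force: 0.0
```

Emit:
play_rows(moves=[0,0,0.32,0,0,0,0,0,0.32,0,0,0,0,0,0.32,0,0,0])

```text
clock: 3.75
tcp_pos: [0.6064, 0.2524, 0.0246]
ee_rot: [[0.132, 0.991, 0.001], [0.991, -0.132, 0.001], [0.001, 0.001, -1.0]]
force: [0.5, 0.6, -0.5]
opening: 0.0851
grip_force: 0.0
```

Emit:
play_rows(moves=[0,0,0,0,0,0,0,0,0,0,0,0,0,0,0,0,0,0,0,0,0,0,0,0,0,0,0,0,0,0,0,0,0,0,0,0,0,0,0,0,0,0,0,0,0,0,0,0], fingers=0, force=80)

```text
clock: 4.55
tcp_pos: [0.6063, 0.2527, 0.0251]
ee_rot: [[0.132, 0.991, 0.002], [0.991, -0.132, 0.001], [0.001, 0.002, -1.0]]
force: [-2.3, -1.4, 6.8]
opening: 0.0397
grip_force: 80.6
```

Emit:
play_rows(moves=[0,0,-0.3,0,0,0,0,0,-0.6,0,0,0,0,0,-1,0,0,0,0,0,-1,0,0,0,0,0,-1,0,0,0])

```text
clock: 5.05
tcp_pos: [0.6058, 0.2524, 0.1443]
ee_rot: [[0.132, 0.991, 0.002], [0.991, -0.132, 0.001], [0.001, 0.002, -1.0]]
force: [0.2, 0.0, -2.9]
opening: 0.0393
grip_force: 81.9
```

Emit:
play_rows(moves=[0,0,-0.4,0,0,0,0,0,-0.9,0,0,0,0,0,-1,0,0,0,0,0,-1,0,0,0,0,0,-1,0,0,0])

```text
clock: 5.55
tcp_pos: [0.6039, 0.2521, 0.2601]
ee_rot: [[0.132, 0.991, -0.005], [0.991, -0.132, -0.002], [-0.002, -0.005, -1.0]]
force: [-0.6, 0.1, -3.3]
opening: 0.0394
grip_force: 82.0
```

```bash
python3 - <<'E'
from h import *
from rig import robot,viewer
s=st(robot); print(s["pos"],s["s"]["force"],s["s"]["opening"])
p=cap(viewer,"wrist"); cv2.imwrite("pics/w2.png",cv2.cvtColor(p["pixels"],cv2.COLOR_RGB2BGR))
hsv=cv2.cvtColor(p["pixels"],cv2.COLOR_RGB2HSV)
g=((hsv[...,0]>40)&(hsv[...,0]<85)&(hsv[...,1]>110)).astype(np.uint8)
k,l,s_,_=cv2.connectedComponentsWithStats(g);v,u=np.nonzero(l==1+s_[1:,4].argmax());print(u.min(),u.max(),v.min(),v.max(),len(u))
for y in (.058,-.058):  # plate-top ear ends predicted, tool frame
    print(proj(p,[s["pos"]+s["rot"]@[y,x,.009] for x in (-.008,.008)]))
P=np.array([.5726,-.0963,.1869]);R=seatR(-.163);T=np.c_[R[:,1],R[:,0],-R[:,2]]
print(T,P+R[:,2]*.097); print(tomoves(s,P+R[:,2]*.097,T))
E
```

```text
[0.60394902 0.25208365 0.26005824] [-0.62785389  0.10449156 -3.33636869] 0.03944930298069136
224 324 142 347 17033
[[253.91112446 142.18861856]
 [294.43027868 142.22923931]]
[[258.89233553 370.45487336]
 [289.1676493  370.51623139]]
[[ 0.16227917  0.85454614  0.49337244]
 [ 0.98674489 -0.14053788 -0.08113958]
 [ 0.          0.5        -0.8660254 ]] [ 0.52474287 -0.08842946  0.27090446]
(array([-2.9  , -0.279, -0.083]), array([-0.0841, -0.0009,  0.0048]))
```

View pics/w2.png

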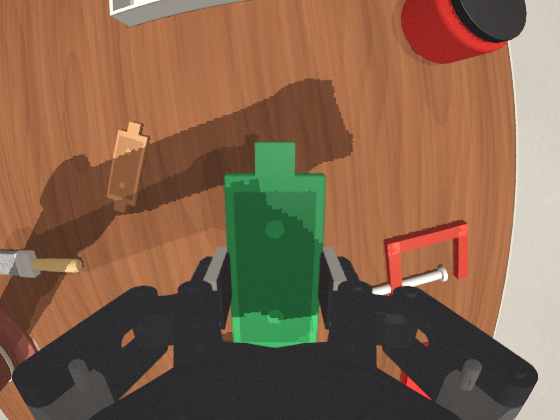

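Emit:
play_rows(moves=[-0.4,-0.05,-0.2,0,0,0,-0.8,-0.1,-0.35,0,0,0,-0.97,-0.1,-0.35,0,0,0,-0.97,-0.1,-0.35,0,0,0])

```text
clock: 6.0
tcp_pos: [0.5771, 0.1314, 0.3034]
ee_rot: [[0.142, 0.99, -0.004], [0.99, -0.142, -0.005], [-0.006, -0.003, -1.0]]
force: [0.1, -1.0, -2.2]
opening: 0.0393
grip_force: 82.0
```

Emit:
play_rows(moves=[-0.4,-0.05,0,0,0,0,-0.8,-0.1,0,0,0,0,-0.97,-0.1,0,0,0,0,-0.97,-0.1,0,0,0,0])

```text
clock: 6.4
tcp_pos: [0.5491, 0.0203, 0.3027]
ee_rot: [[0.14, 0.99, -0.005], [0.99, -0.14, -0.003], [-0.004, -0.005, -1.0]]
force: [0.0, -0.0, -2.3]
opening: 0.0394
grip_force: 82.0
```

Emit:
play_rows(moves=[-0.3,-0.05,0,-0.02,0,0,-0.6,-0.05,0.05,-0.04,0,0,-0.97,-0.08,0.1,-0.06,0,0.005,-0.97,-0.08,0.2,-0.084,0,0.005,-0.97,-0.08,0.2,-0.084,0,0.005,-0.97,-0.08,0.2,-0.084,0,0.005])

```text
clock: 7.0
tcp_pos: [0.5233, -0.0873, 0.2774]
ee_rot: [[0.16, 0.856, 0.491], [0.987, -0.144, -0.072], [0.009, 0.496, -0.868]]
force: [0.3, 0.2, -1.7]
opening: 0.0395
grip_force: 82.1
```

```bash
cat > look.py <<'E'
from h import *
from rig import robot,viewer
import sys
name=sys.argv[1]
p=cap(viewer,"wrist"); s=st(robot); print(s["pos"],s["s"]["force"],s["s"]["clock"])
P=np.array([.5726,-.0963,.1869]);R=seatR(-.163);T=np.c_[R[:,1],R[:,0],-R[:,2]]
im=cv2.resize(cv2.cvtColor(p["pixels"],cv2.COLOR_RGB2BGR),(784,588),interpolation=cv2.INTER_CUBIC)
a=np.linspace(0,6.28,200)
pts=[P+R@[-.087+.11*np.cos(t),.11*np.sin(t),-.008] for t in a]
for sg in (1,-1):
    for dx in (-.0205,-.0105,.0105,.0320):
        for y in (.045,.058): pts.append(P+R@[-.0025+dx,sg*y,.014])
for i,q in enumerate(proj(p,pts)):
    cv2.circle(im,tuple(int(v) for v in (q+.5)*1.4),1 if i<200 else 2,(0,0,255) if i<200 else (255,0,255),-1)
cv2.imwrite(f"pics/{name}.png",im)
pad=s["pos"]+s["rot"]@[0,0,.017]; print("pad in seat",R.T@(pad-P), "tomoves hover",tomoves(s,P+R[:,2]*.097,T))
E
python3 look.py w3
```

```text
[ 0.52520119 -0.08754763  0.27886869] [ 0.25382344 -1.15556029 -2.02923642] 7.05
pad in seat [0.00423077 0.00109636 0.08674334] tomoves hover (array([-0.008, -0.035,  0.056]), array([-0.0002, -0.0014, -0.0003]))
```

View pics/w3.png

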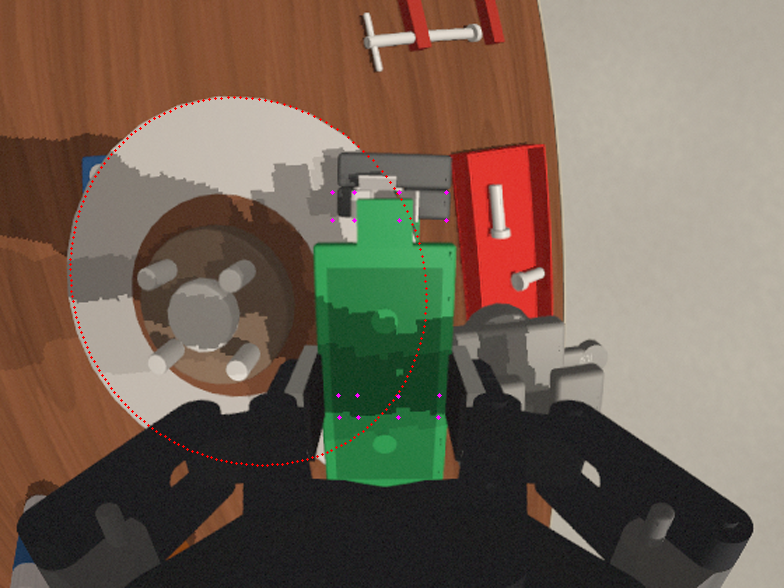

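```bash
python3 - <<'E'
import cv2
im=cv2.imread("pics/w3.png")
cv2.imwrite("pics/w3c.png",cv2.resize(im[140:250,310:470],None,fx=5,fy=5,interpolation=cv2.INTER_CUBIC))
E
```

```text
(no output)
```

View pics/w3c.png

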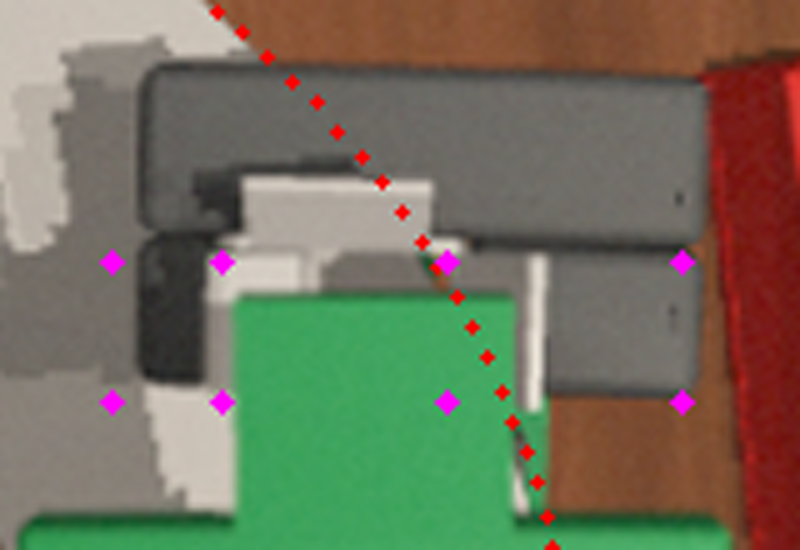

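Emit:
play_rows(moves=[-0.01,-0.02,0.15,0,-0.001,0,-0.01,-0.02,0.3,0,-0.001,0,-0.01,-0.02,0.4,0,-0.001,0,-0.01,-0.02,0.48,0,-0.001,0,-0.01,-0.02,0.48,0,-0.001,0,-0.01,-0.02,0.48,0,-0.001,0])

```text
clock: 7.65
tcp_pos: [0.5527, -0.0941, 0.2296]
ee_rot: [[0.164, 0.853, 0.496], [0.986, -0.144, -0.08], [0.003, 0.503, -0.865]]
force: [-0.6, 0.5, -2.6]
opening: 0.0397
grip_force: 82.1
```

```bash
python3 look.py w4; python3 - <<'E'
import cv2
im=cv2.imread("pics/w4.png")
cv2.imwrite("pics/w4c.png",cv2.resize(im[100:280,270:510],None,fx=3.2,fy=3.2,interpolation=cv2.INTER_CUBIC))
E
```

```text
[ 0.55267148 -0.09418454  0.23001356] [-0.65847591  0.03599266 -2.08128209] 7.7
pad in seat [ 0.00429477 -0.00112506  0.03034141] tomoves hover (array([ 0.01 , -0.034, -0.414]), array([ 0.0006, -0.0002, -0.0005]))
```

View pics/w4c.png

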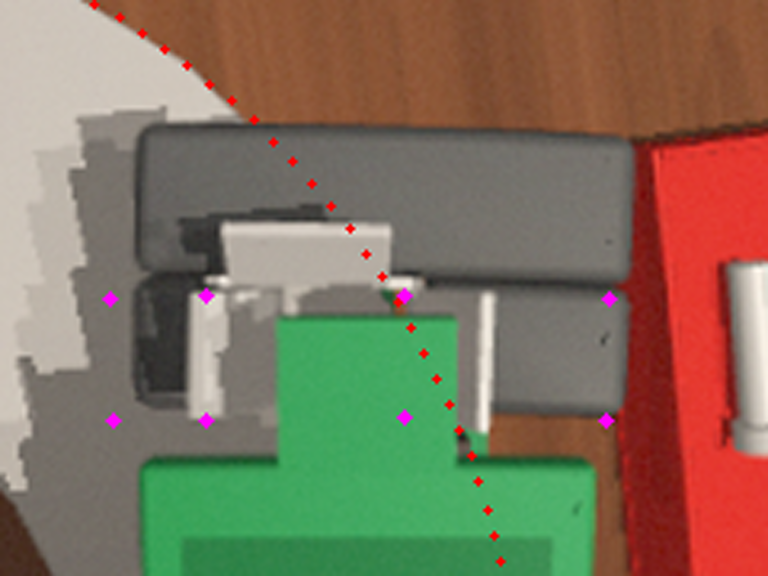

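Emit:
play_rows(moves=[0.011,-0.017,0,0.0006,0,-0.0005,0.011,-0.017,0,0.0006,0,-0.0005,0.011,-0.017,0.04,0.0006,0,-0.0005,0.011,-0.017,0.08,0.0006,0,-0.0005,0.011,-0.017,0.12,0.0006,0,-0.0005,0.011,-0.017,0.12,0.0006,0,-0.0005])

```text
clock: 8.3
tcp_pos: [0.5559, -0.0939, 0.2149]
ee_rot: [[0.165, 0.856, 0.489], [0.986, -0.145, -0.079], [0.004, 0.496, -0.868]]
force: [-6.3, 0.5, -1.3]
opening: 0.0394
grip_force: 82.6
```

```bash
python3 look.py w5; python3 - <<'E'
import cv2
im=cv2.imread("pics/w5.png")
cv2.imwrite("pics/w5c.png",cv2.resize(im[100:280,270:510],None,fx=3.2,fy=3.2,interpolation=cv2.INTER_CUBIC))
E
```

```text
[ 0.55576227 -0.09390896  0.21474031] [-4.42667175  1.985547   -3.53322565] 8.35
pad in seat [-0.00089821 -0.00034715  0.01561198] tomoves hover (array([ 0.004,  0.004, -0.537]), array([-0.0009, -0.0002, -0.0008]))
```

View pics/w5c.png

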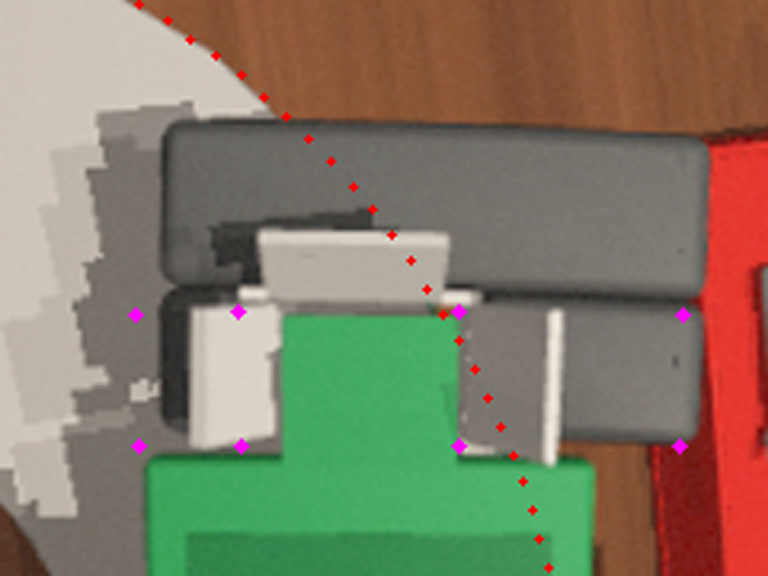

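Emit:
play_rows(moves=[0,0,0,0,0,0,0,0,0,0,0,0,0,0,0,0,0,0])

```text
clock: 8.65
tcp_pos: [0.5557, -0.0939, 0.2145]
ee_rot: [[0.165, 0.857, 0.488], [0.986, -0.145, -0.079], [0.003, 0.495, -0.869]]
force: [-5.8, 2.0, -4.2]
opening: 0.0394
grip_force: 82.4
```

```bash
cat > q.py <<'E'
from h import *
from rig import robot
s=st(robot);R=seatR(-.163);P=np.array([.5726,-.0963,.1869])
f=s["s"]["force"]-[0,0,-2.5]
print("pad in seat mm",np.round(1000*(R.T@(s["pos"]+s["rot"]@[0,0,.017]-P)),1),"F seat",np.round(R.T@f,1),"M seat",np.round(R.T@s["s"]["moment"],2),"rot err deg (seat axes)",np.round(np.degrees(R.T@Ro.from_matrix(s["rot"]@np.c_[R[:,1],R[:,0],-R[:,2]].T).as_rotvec()),2),s["s"]["clock"])
E
python3 q.py; python3 look.py w6|tail -1; python3 - <<'E'
from h import *
from rig import viewer
p=cap(viewer,"scene"); im=cv2.cvtColor(p["pixels"],cv2.COLOR_RGB2BGR)
a=cv2.resize(im[195:285,205:335],(780,540),interpolation=cv2.INTER_CUBIC)
cv2.imwrite("pics/s6.png",a)
E
```

```text
pad in seat mm [-1.1 -0.4 15.4] F seat [-6.1  1.   1.6] M seat [-0.21  1.92 -0.67] rot err deg (seat axes) [ 0.07  0.35 -0.21] 8.65
pad in seat [-0.00107728 -0.00041029  0.01541312] tomoves hover (array([ 0.004,  0.005, -0.538]), array([-0.001 , -0.0002, -0.0006]))
```

View pics/s6.png

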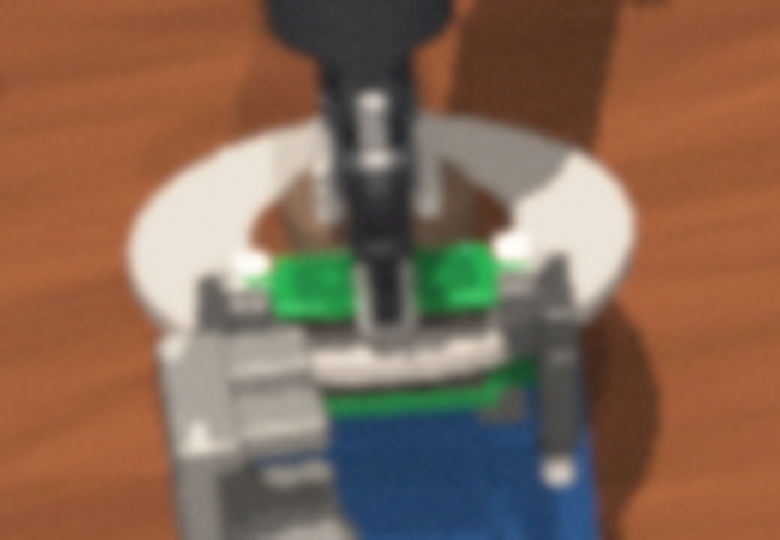

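Emit:
play_rows(moves=[0,0,-0.05,0,0,0,0,0,-0.05,0,0,0.0056,0,0,-0.05,0,0,0.0056,0,0,-0.05,0,0,0.0056])

```text
clock: 9.15
tcp_pos: [0.5548, -0.0936, 0.2217]
ee_rot: [[0.191, 0.849, 0.493], [0.981, -0.175, -0.08], [0.018, 0.499, -0.866]]
force: [-6.0, 1.2, -2.4]
opening: 0.0397
grip_force: 82.5
```

```bash
python3 q.py; python3 - <<'E'
from h import *
from rig import viewer
# yaw from top picture at start: bright clip blobs
im=cv2.imread("pics/top0.png"); hsv=cv2.cvtColor(im,cv2.COLOR_BGR2HSV)
p=cap(viewer,"top")
# dark iron jaws: gray low-sat, mid/dark value, near slots
P=np.array([.5726,-.0963,.1869]);R=seatR(-.163)
for sg in (1,-1):
    c=proj(p,[P+R@[0.003,sg*.058,.014]])[0]; x,y=np.round(c).astype(int)
    w=hsv[y-16:y+17,x-13:x+14]; g=((w[...,1]<70)&(w[...,2]<130)).astype(np.uint8)
    k,l,s_,_=cv2.connectedComponentsWithStats(g); b=l==1+s_[1:,4].argmax()
    v,u=np.nonzero(b); r=cv2.minAreaRect(np.c_[u+x-13,v+y-16].astype(np.float32))
    print(sg,c,r,b.sum(), "px mean",u.mean()+x-13,v.mean()+y-16)
    o,d=ray(p,[r[0]]); t=(((P+R[:,2]*.014)-o)@R[:,2])/(d[0]@R[:,2]); print(" seat mm",np.round(1000*R.T@(o+d[0]*t-P),1))
E
```

```text
pad in seat mm [ 1.8 -0.2 22.1] F seat [-5.3  0.2  3.1] M seat [-0.09  1.74 -0.01] rot err deg (seat axes) [ 0.05  0.02 -1.98] 9.15
1 [266.29837747 143.27637685] ((265.058837890625, 140.26470947265625), (13.824528694152832, 27.649059295654297), 14.03624439239502) 244 px mean 264.4467213114754 138.36475409836066
 seat mm [ 9.2 61.7 14. ]
-1 [318.05523921 152.65652295] ((319.9915466308594, 151.0364990234375), (14.391009330749512, 30.056222915649414), 12.994616508483887) 274 px mean 321.51824817518246 149.21167883211677
 seat mm [  7.4 -61.4  14. ]
```

Emit:
play_rows(moves=[0,-0.02,0,0,0,0,0,-0.02,0,0,0,0,0,-0.02,0,0,0,0])

```text
clock: 9.5
tcp_pos: [0.5545, -0.0934, 0.2215]
ee_rot: [[0.192, 0.846, 0.497], [0.981, -0.175, -0.081], [0.018, 0.503, -0.864]]
force: [-0.4, -0.8, -1.3]
opening: 0.0395
grip_force: 82.3
```

```bash
python3 q.py
```

```text
pad in seat mm [ 1.5 -0.1 22.1] F seat [ 0.4 -0.8  1.1] M seat [-0.08  0.94  0.05] rot err deg (seat axes) [ 0.04 -0.21 -2.02] 9.5
```

Emit:
play_rows(moves=[0,0,-0.1,0,0,0,0,0,-0.1,0,0,0,0,0,-0.1,0,0,0,0,0,-0.1,0,0,0])

```text
clock: 9.9
tcp_pos: [0.5478, -0.0922, 0.2309]
ee_rot: [[0.192, 0.848, 0.495], [0.981, -0.175, -0.08], [0.019, 0.501, -0.865]]
force: [-0.2, 0.1, -2.8]
opening: 0.0394
grip_force: 82.3
```

```bash
python3 q.py
```

```text
pad in seat mm [ 0.3 -0.  33.7] F seat [-0.4  0.  -0.1] M seat [0.02 0.85 0.01] rot err deg (seat axes) [ 0.05 -0.07 -2.04] 9.9
```

```bash
python3 - <<'E'
from h import *
from rig import viewer
for n,pts in (("top",[(110+335/2.4,60+362/2.4),(110+469/2.4,60+390/2.4)]),("scene",[(120+331/2.667,150+405/2.667),(120+481/2.667,150+396/2.667)])):
    p=cap(viewer,n); im=cv2.imread(f"pics/{n}0.png").astype(int); W=[]
    for c in pts:
        x,y=np.round(c).astype(int); w=im[y-5:y+6,x-5:x+6]; g=np.clip(w[...,2]-90,0,None)*((w.max(2)-w.min(2))<80)  # red channel high, low chroma
        yy,xx=np.mgrid[-5:6,-5:6]; q=np.array([x+(g*xx).sum()/g.sum(),y+(g*yy).sum()/g.sum()]); W.append(onplane(p,[q],.015)[0]); print(n,c,q,g.astype(bool).sum())
    d=W[0]-W[1]; d*=np.sign(d[1]); print(n,"yaw deg",np.degrees(np.arctan2(-d[0],d[1])),np.hypot(*d[:2]),"mid",(W[0]+W[1])/2)
# base blue lower edge (top) line and inner jaw PCA on plane
p=cap(viewer,"top"); im=cv2.imread("pics/top0.png"); hsv=cv2.cvtColor(im,cv2.COLOR_BGR2HSV)
P=np.array([.5726,-.0963,.1869]);R=seatR(-.163)
b=(hsv[...,0]>95)&(hsv[...,0]<125)&(hsv[...,1]>120); b[:, :235]=0; b[:,325:]=0;b[:195]=0;b[240:]=0
pt=[(u,np.nonzero(b[:,u])[0].max()) for u in range(250,308) if b[:,u].any()]
pt=np.array(pt,float); l=cv2.fitLine(pt.astype(np.float32),cv2.DIST_HUBER,0,.01,.01).ravel()
A=onplane(p,[l[2:]-30*l[:2],l[2:]+30*l[:2]],.005); d=A[0]-A[1]; d*=np.sign(d[1]); print("base edge yaw",np.degrees(np.arctan2(-d[0],d[1])),len(pt))
E
```

```text
top (249.58333333333334, 210.83333333333334) [250.91305807 209.44992727] 63
top (305.4166666666667, 222.5) [304.5316761  220.49884055] 72
top yaw deg -10.619575656815766 0.1446393110633541 mid [ 0.43075855 -0.06969296  0.015     ]
scene (244.10948631421073, 301.8560179977503) [244.96659815 301.7024666 ] 103
scene (300.35245594300716, 298.4814398200225) [300.12090767 297.86662047] 47
scene yaw deg -10.910519758599433 0.14815945840037434 mid [ 0.63210513 -0.10788047  0.015     ]
base edge yaw -11.162566154858244 36
```

```bash
sed -i 's/seatR(-.163)/seatR(-.189)/; s/\[.5726,-.0963,.1869\]/[.5732,-.0964,.1872]/' q.py look.py; cat >> q.py <<'E'
print("tomoves to 16mm above:",tomoves(s,P+R@[-.0005,0,.016+.017],np.c_[R[:,1],R[:,0],-R[:,2]]))
E
python3 q.py
```

```text
pad in seat mm [-0.9 -0.6 33.7] F seat [-0.3 -0.4  0.3] M seat [-0.04  0.76 -0.01] rot err deg (seat axes) [ 0.79  0.   -0.76] 10.05
tomoves to 16mm above: (array([0.005, 0.003, 0.147]), array([-0.    , -0.0022, -0.0021]))
```

Emit:
play_rows(moves=[0.005,0.003,0,0,-0.0022,-0.0021,0.005,0.003,0.05,0,-0.0022,-0.0021,0.005,0.003,0.1,0,-0.0022,-0.0021,0.005,0.003,0.147,0,-0.0022,-0.0021,0.005,0.003,0.147,0,-0.0022,-0.0021,0.005,0.003,0.147,0,-0.0022,-0.0021])

```text
clock: 10.65
tcp_pos: [0.5562, -0.0933, 0.2148]
ee_rot: [[0.189, 0.851, 0.49], [0.982, -0.164, -0.094], [0.0, 0.499, -0.867]]
force: [1.6, 0.2, -6.8]
opening: 0.0394
grip_force: 81.8
```

```bash
python3 q.py
```

```text
pad in seat mm [-1.2 -0.1 15.6] F seat [-0.8  0.5 -4.5] M seat [ 0.09  0.84 -0.17] rot err deg (seat axes) [-0.    0.09 -0.05] 10.65
tomoves to 16mm above: (array([ 0.001,  0.006, -0.003]), array([-0.0003,  0.    , -0.0002]))
```

Emit:
play_rows(moves=[0,0.005,0.03,0,0,0,0,0.005,0.06,0,0,0,0,0.005,0.07,0,0,0,0,0.005,0.07,0,0,0])

```text
clock: 11.05
tcp_pos: [0.5599, -0.094, 0.2084]
ee_rot: [[0.189, 0.851, 0.489], [0.982, -0.164, -0.093], [0.001, 0.498, -0.867]]
force: [-4.7, 0.2, -0.6]
opening: 0.0391
grip_force: 82.6
```

```bash
python3 q.py
```

```text
pad in seat mm [-1.2 -0.2  8.1] F seat [-3.  -0.7  3.9] M seat [-0.01  1.35 -0.21] rot err deg (seat axes) [ 0.02  0.12 -0.05] 11.05
tomoves to 16mm above: (array([ 0.001,  0.005, -0.066]), array([-0.0003, -0.    , -0.0001]))
```

Emit:
play_rows(moves=[0,-0.005,0.02,0,0,0,0,-0.005,0.04,0,0,0,0,-0.005,0.06,0,0,0,0,-0.005,0.06,0,0,0])

```text
clock: 11.45
tcp_pos: [0.5617, -0.0944, 0.205]
ee_rot: [[0.188, 0.85, 0.492], [0.982, -0.164, -0.092], [0.002, 0.501, -0.866]]
force: [-22.6, 4.4, 26.8]
opening: 0.0396
grip_force: 85.9
```

```bash
python3 q.py
```

```text
pad in seat mm [-1.2 -0.1  4.3] F seat [-5.3  0.1 36.9] M seat [ 0.04  2.01 -0.08] rot err deg (seat axes) [ 0.11 -0.05 -0.08] 11.45
tomoves to 16mm above: (array([ 0.001,  0.006, -0.098]), array([ 0.0001, -0.0003, -0.0002]))
```

Emit:
play_rows(moves=[0,-0.005,0.008,0,0,0,0,-0.01,0.016,0,0,0,0,-0.01,0.016,0,0,0])

```text
clock: 11.75
tcp_pos: [0.5617, -0.0944, 0.2049]
ee_rot: [[0.188, 0.848, 0.495], [0.982, -0.164, -0.092], [0.003, 0.504, -0.864]]
force: [-31.4, 5.8, 41.3]
opening: 0.0397
grip_force: 87.5
```

```bash
python3 q.py
```

```text
pad in seat mm [-1.2 -0.1  4.2] F seat [-5.8 -0.2 53.8] M seat [ 0.02  2.22 -0.1 ] rot err deg (seat axes) [ 0.14 -0.24 -0.1 ] 11.75
tomoves to 16mm above: (array([ 0.002,  0.007, -0.098]), array([ 0.0007, -0.0004, -0.0003]))
```

Emit:
play_rows(moves=[0,0.007,-0.04,0,0,0,0,0.007,-0.04,0,0,0])

```text
clock: 11.95
tcp_pos: [0.5616, -0.0943, 0.2053]
ee_rot: [[0.188, 0.85, 0.491], [0.982, -0.163, -0.094], [0.001, 0.5, -0.866]]
force: [-5.8, 1.6, 1.1]
opening: 0.0396
grip_force: 83.1
```

Emit:
play_rows(moves=[0,0,0,0,0,0,0,0,0,0,0,0,0,0,0,0,0,0,0,0,0,0,0,0,0,0,0,0,0,0], fingers=0.58)

```text
clock: 12.45
tcp_pos: [0.5628, -0.0944, 0.2046]
ee_rot: [[0.188, 0.85, 0.492], [0.982, -0.163, -0.094], [-0.0, 0.501, -0.866]]
force: [0.7, 0.0, 0.1]
opening: 0.0493
grip_force: 0.0
```

Emit:
play_rows(moves=[0,0,-0.1,0,0,0,0,0,-0.3,0,0,0,0,0,-0.5,0,0,0,0,0,-0.5,0,0,0])

```text
clock: 12.85
tcp_pos: [0.5332, -0.0887, 0.259]
ee_rot: [[0.188, 0.848, 0.495], [0.982, -0.162, -0.094], [0.0, 0.504, -0.864]]
force: [0.3, 0.4, -0.2]
opening: 0.0494
grip_force: 0.0
```

```bash
python3 q.py; python3 - <<'E'
from h import *
from rig import robot,viewer,nets
R=seatR(-.189);P=np.array([.5732,-.0964,.1872])
p=cap(viewer,"wrist"); cv2.imwrite("pics/w7.png",cv2.cvtColor(p["pixels"],cv2.COLOR_RGB2BGR))
hsv=cv2.cvtColor(p["pixels"],cv2.COLOR_RGB2HSV)
g=((hsv[...,0]>40)&(hsv[...,0]<85)&(hsv[...,1]>110)).astype(np.uint8)
k,l,s_,_=cv2.connectedComponentsWithStats(g);v,u=np.nonzero(l==1+s_[1:,4].argmax()); print(u.min(),u.max(),v.min(),v.max())
top=v.min(); print("ear cols",u[v==top+4].min(),u[v==top+4].max())
b=v.min()+30; 
for r in range(top,top+40,4): print(r,u[v==r].min(),u[v==r].max(),end=" | ")
for z in (0,.004,.008):
    print(z,np.round(proj(p,[P+R@[x,y,.008+z] for x,y in ((-.0092,.0579),(.0068,.0579),(-.0222,.045),(.0198,.045))]),1).tolist())
E
```

```text
pad in seat mm [ 0.7  0.1 65.6] F seat [1.3 0.4 1.9] M seat [-0.02  0.54  0.02] rot err deg (seat axes) [ 0.03 -0.27 -0.  ] 12.85
tomoves to 16mm above: (array([-0.001, -0.011,  0.413]), array([ 0.0008, -0.0001, -0.    ]))
236 306 136 309
ear cols 258 284
136 258 283 | 140 258 284 | 144 258 284 | 148 258 284 | 152 258 284 | 156 258 284 | 160 236 306 | 164 236 306 | 168 237 306 | 172 237 306 | 0 [[258.0, 135.5], [284.9, 135.5], [236.6, 157.1], [306.4, 157.1]]
0.004 [[257.7, 135.8], [285.2, 135.8], [235.8, 157.9], [307.1, 157.9]]
0.008 [[257.4, 136.2], [285.4, 136.1], [235.0, 158.7], [307.8, 158.6]]
```

Emit:
play_rows(moves=[0,-0.015,0.1,0,0,0,0,-0.015,0.2,0,0,0,0,-0.015,0.3,0,0,0,0,-0.015,0.37,0,0,0,0,-0.015,0.37,0,0,0], fingers=0, force=40)

```text
clock: 13.4
tcp_pos: [0.5531, -0.0928, 0.216]
ee_rot: [[0.188, 0.851, 0.49], [0.982, -0.163, -0.094], [0.0, 0.499, -0.867]]
force: [0.9, -0.1, 1.0]
opening: 0.0002
grip_force: 0.0
```

```bash
python3 q.py
```

```text
pad in seat mm [-3.3 -0.2 18.1] F seat [2.5 0.1 2.6] M seat [0.05 0.51 0.  ] rot err deg (seat axes) [ 0.    0.09 -0.04] 13.4
tomoves to 16mm above: (array([0.002, 0.023, 0.018]), array([-0.0003, -0.    , -0.0001]))
```

Emit:
play_rows(moves=[0,0,0.03,0,0,0,0,0,0.06,0,0,0,0,0,0.06,0,0,0])

```text
clock: 13.7
tcp_pos: [0.5536, -0.0929, 0.2154]
ee_rot: [[0.188, 0.849, 0.494], [0.982, -0.165, -0.091], [0.004, 0.502, -0.865]]
force: [-34.5, 6.9, 46.9]
opening: -0.0
grip_force: 29.3
```

```bash
python3 q.py
```

```text
pad in seat mm [-3.1 -0.2 17.3] F seat [-5.8  0.3 60.3] M seat [-0.05  1.99  0.03] rot err deg (seat axes) [ 0.19 -0.14 -0.14] 13.7
tomoves to 16mm above: (array([0.002, 0.022, 0.011]), array([ 0.0004, -0.0005, -0.0004]))
```

Emit:
play_rows(moves=[0,0,-0.2,0,0,0,0,0,-0.5,0,0,0,0.3,-0.4,-0.5,0,0,0,0.62,-0.68,-0.5,0,0,0,0.62,-0.68,-0.5,0,0,0,0.62,-0.68,-0.3,0,0,0,0.62,-0.68,-0.1,0,0,0,0.62,-0.68,0,0,0,0,0.62,-0.68,0,0,0,0])

```text
clock: 14.6
tcp_pos: [0.5056, -0.0042, 0.1909]
ee_rot: [[0.19, 0.863, 0.469], [0.982, -0.164, -0.096], [-0.006, 0.478, -0.878]]
force: [0.1, 0.7, 0.6]
opening: -0.0002
grip_force: 0.0
```

```bash
python3 q.py
```

```text
pad in seat mm [-71.1  77.8  28.1] F seat [1.5 0.7 2.7] M seat [ 0.02  0.47 -0.01] rot err deg (seat axes) [-0.34  1.42  0.06] 14.6
tomoves to 16mm above: (array([-0.649,  0.586,  0.09 ]), array([-0.004 ,  0.001 ,  0.0002]))
```

Emit:
play_rows(moves=[0,0.2,-0.1,0,0,0,0,0.2,-0.1,0,0,0])

```text
clock: 14.8
tcp_pos: [0.52, -0.0078, 0.2123]
ee_rot: [[0.192, 0.864, 0.466], [0.981, -0.166, -0.097], [-0.006, 0.476, -0.879]]
force: [0.7, -0.4, -0.2]
opening: -0.0
grip_force: 0.0
```

```bash
python3 q.py
```

```text
pad in seat mm [-47.5  76.9  39.2] F seat [ 1.8 -0.2  1.6] M seat [ 0.02  0.49 -0.  ] rot err deg (seat axes) [-0.42  1.58 -0.05] 14.8
tomoves to 16mm above: (array([-0.64 ,  0.394,  0.187]), array([-0.0044,  0.0012, -0.0001]))
```

Emit:
play_rows(moves=[0,0,0.1,-0.0044,0,0,0,0,0.2,-0.0044,0,0,0,0,0.27,-0.0044,0,0,0,0,0.27,-0.0044,0,0])

```text
clock: 15.2
tcp_pos: [0.5381, -0.011, 0.1891]
ee_rot: [[0.195, 0.852, 0.486], [0.981, -0.166, -0.103], [-0.007, 0.497, -0.868]]
force: [-1.2, -0.5, 0.4]
opening: 0.0002
grip_force: 0.0
```

```bash
python3 q.py
```

```text
pad in seat mm [-42.8  77.2   9.9] F seat [ 0.5 -0.7  3.1] M seat [-0.03  0.53 -0.03] rot err deg (seat axes) [-0.55  0.19 -0.16] 15.2
tomoves to 16mm above: (array([-0.644,  0.354, -0.046]), array([-0.0005,  0.0015, -0.0005]))
```

Emit:
play_rows(moves=[0,0,0.03,0,0,0,0,0,0.05,0,0,0,0,0,0.05,0,0,0])

```text
clock: 15.5
tcp_pos: [0.5413, -0.0105, 0.1863]
ee_rot: [[0.193, 0.853, 0.484], [0.981, -0.164, -0.102], [-0.007, 0.495, -0.869]]
force: [0.1, -0.3, 0.6]
opening: 0.0001
grip_force: 0.0
```

```bash
python3 q.py
```

```text
pad in seat mm [-41.7  78.2   5.9] F seat [ 1.6 -0.3  2.6] M seat [-0.01  0.54 -0.  ] rot err deg (seat axes) [-0.5   0.35 -0.03] 15.5
tomoves to 16mm above: (array([-0.653,  0.342, -0.08 ]), array([-0.001 ,  0.0014, -0.0001]))
```

Emit:
play_rows(moves=[0,0,0.02,0,0,0,0,0,0.045,0,0,0,0,0,0.045,0,0,0])

```text
clock: 15.8
tcp_pos: [0.5446, -0.0105, 0.1832]
ee_rot: [[0.192, 0.855, 0.482], [0.981, -0.163, -0.101], [-0.007, 0.492, -0.871]]
force: [-0.6, -0.7, -0.2]
opening: -0.0002
grip_force: 0.0
```

```bash
python3 q.py
```

```text
pad in seat mm [-40.5  78.9   1.6] F seat [ 0.8 -0.8  2.2] M seat [ 0.    0.47 -0.03] rot err deg (seat axes) [-0.48  0.52  0.01] 15.8
tomoves to 16mm above: (array([-0.66 ,  0.331, -0.117]), array([-0.0014,  0.0013,  0.    ]))
```

Emit:
play_rows(moves=[0,0,0.02,0,0,0,0,0,0.035,0,0,0,0,0,0.035,0,0,0])

```text
clock: 16.1
tcp_pos: [0.5448, -0.0105, 0.1829]
ee_rot: [[0.192, 0.855, 0.481], [0.981, -0.165, -0.098], [-0.005, 0.491, -0.871]]
force: [-21.0, 3.5, 29.5]
opening: -0.0
grip_force: 17.9
```

```bash
python3 q.py
```

```text
pad in seat mm [-40.4  78.9   1.3] F seat [-2.4 -0.5 38.4] M seat [-0.24  1.4  -0.02] rot err deg (seat axes) [-0.35  0.57 -0.08] 16.1
tomoves to 16mm above: (array([-0.659,  0.331, -0.122]), array([-0.0016,  0.001 , -0.0002]))
```

```bash
cat > path.py <<'E'
from h import *
from rig import robot
import sys
R=seatR(-.189);P=np.array([.5732,-.0964,.1872])+R@[-.0012,-.0001,.0043];T=np.c_[R[:,1],R[:,0],-R[:,2]]
def w(th,gap=0,tip=-.005,L=.088):
    n=np.array([np.cos(th),-np.sin(th),0]);yc=np.array([np.sin(th),np.cos(th),0])
    d=.026+gap+.011*abs(np.sin(th))+.0145*abs(np.cos(th))
    return np.array([.017,-.068,0])+n*d+yc*L+np.array([0,0,tip+.022])
E
python3 - <<'E'
from path import *
s=st(robot); print("now seat",R.T@(s["pos"]-P)*1000, tomoves(s,s["pos"],T))
a=w(1.75,.015); print("start pt",a*1000,"world",P+R@a)
for th in np.arange(1.75,-.11,-.1): 
    q=w(th); print(round(th,2),np.round(q*1000,1), "units tool x,y",np.round(q[1]/.12,3),np.round(q[0]/.12,3))
E
```

```text
now seat [-39.03156968  79.10912331  13.98840856] (array([0., 0., 0.]), array([-0.0016,  0.001 , -0.0002]))
start pt [  93.89267827 -137.2227669    17.        ] world [ 0.61578463 -0.24435818  0.25199268]
1.75 [  96.6 -122.5   17. ] units tool x,y -1.021 0.805
1.65 [ 101.7 -113.    17. ] units tool x,y -0.941 0.848
1.55 [ 105.8 -103.5   17. ] units tool x,y -0.862 0.881
1.45 [109.  -95.8  17. ] units tool x,y -0.798 0.908
1.35 [111.6 -87.7  17. ] units tool x,y -0.731 0.93
1.25 [113.4 -79.2  17. ] units tool x,y -0.66 0.945
1.15 [114.5 -70.4  17. ] units tool x,y -0.586 0.954
1.05 [114.6 -61.3  17. ] units tool x,y -0.511 0.955
0.95 [113.8 -52.1  17. ] units tool x,y -0.434 0.948
0.85 [112.  -42.9  17. ] units tool x,y -0.357 0.934
0.75 [109.3 -33.7  17. ] units tool x,y -0.281 0.91
0.65 [105.4 -24.7  17. ] units tool x,y -0.206 0.879
0.55 [100.6 -16.   17. ] units tool x,y -0.134 0.838
0.45 [94.8 -7.8 17. ] units tool x,y -0.065 0.79
0.35 [87.9 -0.2 17. ] units tool x,y -0.002 0.733
0.25 [80.2  6.7 17. ] units tool x,y 0.056 0.668
0.15 [71.7 12.7 17. ] units tool x,y 0.106 0.597
0.05 [62.4 17.8 17. ] units tool x,y 0.149 0.52
-0.05 [53.6 21.9 17. ] units tool x,y 0.183 0.447
```

Emit:
play_rows(moves=[0,0,-0.3,0,0,0,0,0,-0.7,-0.0016,0.001,0,0,0,-0.9,-0.0016,0.001,0,-0.3,0.2,-0.9,-0.0016,0.001,0,-0.6,0.4,-0.9,-0.0016,0.001,0,-0.9,0.55,-0.9,-0.0016,0.001,0,-0.9,0.55,-0.9,-0.0016,0.001,0])

```text
clock: 16.8
tcp_pos: [0.5318, -0.1248, 0.3118]
ee_rot: [[0.201, 0.845, 0.495], [0.98, -0.17, -0.106], [-0.005, 0.506, -0.862]]
force: [-0.9, -0.7, 0.1]
opening: -0.0
grip_force: 0.0
```

Emit:
play_rows(moves=[-0.3,0.2,0,0,0,0,-0.6,0.4,0,0,0,0,-0.92,0.55,0,0,0,0,-0.92,0.55,0,0,0,0,-0.92,0.55,0,0,0,0])

```text
clock: 17.3
tcp_pos: [0.5656, -0.2369, 0.3409]
ee_rot: [[0.192, 0.851, 0.489], [0.981, -0.165, -0.097], [-0.002, 0.498, -0.867]]
force: [0.6, 0.4, -1.0]
opening: -0.0002
grip_force: 0.0
```

```bash
cat > n.py <<'E'
from path import *
s=st(robot); print("now seat",np.round(R.T@(s["pos"]-P)*1000,1), "Fseat",np.round(R.T@s["s"]["force"],1),s["s"]["clock"])
import math
print(tomoves(s,P+R@w(1.75,.015),T))
E
python3 n.py
```

```text
now seat [  94.5 -139.3  119.3] Fseat [-0.   0.6 -1.1] 17.3
(array([ 0.021, -0.003,  0.853]), array([-0.0003,  0.0005, -0.0004]))
```

Emit:
play_rows(moves=[0,0,0.2,0,0,0,0,0,0.45,0,0,0,0,0,0.7,0,0,0,0,0,0.85,0,0,0,0,0,0.85,0,0,0])

```text
clock: 17.8
tcp_pos: [0.6164, -0.2412, 0.2489]
ee_rot: [[0.184, 0.855, 0.485], [0.983, -0.161, -0.09], [0.001, 0.493, -0.87]]
force: [-0.6, 0.9, -0.4]
opening: -0.0003
grip_force: 0.0
```

```bash
python3 n.py; python3 - <<'E'
from path import *
s=st(robot); p0=R.T@(s["pos"]-P)
for ths in (np.linspace(1.7,1.0,8),np.linspace(.9,.1,9)):
    for th in ths:
        u=np.round((w(th)-p0)/.12,3); print(round(th,2),u[1],u[0])
    p0=w(ths[-1]); print()
E
```

```text
now seat [  92.3 -134.    14.3] Fseat [-0.8  0.8  0.1] 17.8
(array([-0.027,  0.013, -0.023]), array([-0.0013, -0.0004,  0.0005]))
1.7 0.135 0.058
1.6 0.217 0.096
1.5 0.286 0.126
1.4 0.352 0.151
1.3 0.421 0.169
1.2 0.493 0.181
1.1 0.568 0.186
1.0 0.644 0.183

0.9 0.077 -0.011
0.8 0.154 -0.03
0.7 0.23 -0.057
0.6 0.303 -0.093
0.5 0.374 -0.138
0.4 0.44 -0.191
0.3 0.5 -0.251
0.2 0.554 -0.319
0.1 0.601 -0.394
```

Emit:
play_rows(moves=[0.13,0.06,0,0,0,0,0.22,0.1,0,0,0,0,0.29,0.13,0,0,0,0,0.35,0.15,0,0,0,0,0.42,0.17,0,0,0,0,0.49,0.18,0,0,0,0,0.57,0.19,0,0,0,0,0.64,0.18,0,0,0,0])

```text
clock: 18.6
tcp_pos: [0.6481, -0.1763, 0.2642]
ee_rot: [[0.194, 0.85, 0.489], [0.981, -0.165, -0.102], [-0.006, 0.5, -0.866]]
force: [-1.6, -3.7, 0.7]
opening: -0.0001
grip_force: 1.8
```

```bash
python3 n.py; python3 - <<'E'
from path import *
s=st(robot); p0=R.T@(s["pos"]-P)
from rig import viewer,nets
p=cap(viewer,"top"); r=nets.cut_out(p,"caliper"); print([(round(d["score"],2),np.round(d["pixel"])) for d in r][:2])
for th in (1.0,.9,.8,.7,.6,.5,.4,.3,.2,.1): print(round(th,2),np.round((w(th)-p0)/.12,3)[[1,0,2]])
E
```

```text
now seat [116.4 -64.3  18.1] Fseat [-0.4 -4.   1. ] 18.6
(array([-0.608, -0.187,  0.014]), array([-0.    ,  0.0013, -0.0003]))
[(0.73, array([311., 104.]))]
1.0 [ 0.064 -0.018 -0.009]
0.9 [ 0.141 -0.028 -0.009]
0.8 [ 0.217 -0.047 -0.009]
0.7 [ 0.293 -0.075 -0.009]
0.6 [ 0.367 -0.111 -0.009]
0.5 [ 0.437 -0.155 -0.009]
0.4 [ 0.503 -0.208 -0.009]
0.3 [ 0.564 -0.269 -0.009]
0.2 [ 0.618 -0.337 -0.009]
0.1 [ 0.665 -0.411 -0.009]
```

Emit:
play_rows(moves=[0.08,-0.02,0,0,0,0,0.16,-0.04,0,0,0,0,0.23,-0.065,0,0,0,0,0.3,-0.1,0,0,0,0,0.37,-0.145,0,0,0,0,0.44,-0.2,0,0,0,0,0.5,-0.26,0,0,0,0,0.55,-0.33,0,0,0,0,0.59,-0.4,0,0,0,0,0.59,-0.4,0,0,0,0])

```text
clock: 19.7
tcp_pos: [0.6201, -0.0934, 0.2377]
ee_rot: [[0.186, 0.854, 0.487], [0.983, -0.162, -0.091], [0.001, 0.495, -0.869]]
force: [0.3, -0.1, 0.1]
opening: 0.0002
grip_force: 0.0
```

```bash
python3 n.py; python3 - <<'E'
from path import *
s=st(robot); p0=R.T@(s["pos"]-P)
for th in (.1,.05,0,-.05,-.1): print(round(th,2),np.round((w(th)-p0)/.12,3)[[1,0,2]])
E
```

```text
now seat [65.8 11.9 16.7] Fseat [ 0.3 -0.  -0. ] 19.7
(array([-1.243,  0.232, -0.007]), array([-0.0009, -0.0003,  0.0002]))
0.1 [0.029 0.01  0.003]
0.05 [ 0.049 -0.029  0.003]
0 [ 0.067 -0.07   0.003]
-0.05 [ 0.084 -0.102  0.003]
-0.1 [ 0.098 -0.136  0.003]
```

Emit:
play_rows(moves=[0.02,-0.03,0,0,0,0,0.04,-0.06,0,0,0,0,0.06,-0.09,0,0,0,0,0.06,-0.11,0,0,0,0,0.06,-0.11,0,0,0,0])

```text
clock: 20.2
tcp_pos: [0.6131, -0.087, 0.2337]
ee_rot: [[0.189, 0.85, 0.492], [0.982, -0.162, -0.096], [-0.002, 0.501, -0.865]]
force: [4.2, -0.3, 0.9]
opening: 0.0001
grip_force: 2.0
```

```bash
python3 n.py
```

```text
now seat [56.8 16.8 17.2] Fseat [ 4.1  0.5 -1.3] 20.2
(array([-1.284,  0.308,  0.005]), array([0.0003, 0.0004, 0.0001]))
```

Emit:
play_rows(moves=[0.01,-0.03,0,0,0,0,0.02,-0.06,0,0,0,0,0.02,-0.06,0,0,0,0])

```text
clock: 20.5
tcp_pos: [0.6126, -0.0869, 0.2342]
ee_rot: [[0.193, 0.843, 0.502], [0.981, -0.162, -0.105], [-0.008, 0.513, -0.858]]
force: [17.6, -6.2, -2.3]
opening: 0.0005
grip_force: 7.1
```

```bash
python3 n.py
```

```text
now seat [56.7 16.9 17.9] Fseat [ 14.8  -2.8 -11.2] 20.5
(array([-1.284,  0.31 ,  0.024]), array([ 0.0024,  0.0014, -0.0001]))
```

Emit:
play_rows(moves=[0,0.15,0,0,0,0,0,0.3,0,0,0,0,0,0.3,-0.4,0,0,0,0,0.3,-0.8,0,0,0,0,0.3,-0.95,0,0,0,0,0.3,-0.95,0,0,0,0,0.3,-0.95,0,0,0])

```text
clock: 21.2
tcp_pos: [0.5804, -0.0771, 0.3447]
ee_rot: [[0.187, 0.853, 0.488], [0.982, -0.162, -0.094], [-0.001, 0.497, -0.868]]
force: [-0.3, 0.7, -1.0]
opening: -0.0
grip_force: 0.0
```

```bash
python3 - <<'E'
from path import *
from rig import viewer,nets
print(R.T@robot.sense()["force"])
for n in ("top","scene"):
    p=cap(viewer,n); r=nets.cut_out(p,"caliper")[0]; v,u=np.nonzero(r["pixels"])
    q=cv2.minAreaRect(np.c_[u,v].astype(np.float32)); print(n,r["score"],r["pixel"],q)
    # expected: bridge top edge line at shut & 0.1 open
    for th in (0,.15):
        nn=np.array([np.cos(th),-np.sin(th),0]);yc=np.array([np.sin(th),np.cos(th),0]);h=np.array([.017,-.068,0])
        print(th,np.round(proj(p,[P+R@(h+nn*.026+yc*y+np.array([0,0,.025])) for y in (.02,.110)]),1).tolist())
    g=np.zeros_like(r["pixels"],np.uint8);g[r["pixels"]]=1
    print("col:toprow/botrow",[(int(c),int(v[u==c].min()),int(v[u==c].max())) for c in np.unique(u)[::6]])
E
```

```text
[-0.8739971   0.62261373 -0.68039516]
top 0.77 [306.8, 137.2] ((311.83660888671875, 142.27072143554688), (35.07662582397461, 16.71059226989746), 88.21009063720703)
0 [[317.6, 137.0], [276.2, 128.4]]
0.15 [[319.8, 136.2], [280.0, 121.5]]
col:toprow/botrow [(303, 125, 127), (309, 126, 151), (315, 129, 141)]
scene 0.63 [270.6, 263.2] ((268.7164306640625, 258.0561828613281), (42.763736724853516, 61.29294204711914), 83.9909896850586)
0 [[248.9, 248.7], [286.8, 246.2]]
0.15 [[247.1, 249.4], [285.0, 249.8]]
col:toprow/botrow [(240, 275, 278), (246, 273, 278), (252, 245, 277), (258, 238, 277), (264, 240, 278), (270, 243, 279), (276, 236, 278), (282, 240, 275), (288, 267, 274), (294, 270, 274), (300, 271, 274)]
```

```bash
python3 -c "
from rig import robot
print(robot.hand_in())"
```

```text
the job is handed in; nothing more can be done
None
```

The new pad is home in both slots and the caliper is shut against its firm stop. The job was handed in just after 21 s on the clock, but the hand-in returned no verdict. Touch checks put the plate's back 16 mm above the disc, as it should be; the arm partly blocked the final camera check of the caliper. The worn pad and spray can were never approached, though I did not re-measure them at the end.

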